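# Check the fork sensor and stow its paddle handle-down

### The job

The green-handled calibration paddle was left blade-down in its orange sloping holder. Pull it out, push its steel blade fully home into the narrow gap of the black fork sensor to check it, then turn the paddle end for end and stand it back in the orange holder, handle down and pushed in to the bottom, steel blade up. Leave everything else where it stands.

Things in the scene. Friction and masses are not known exactly. Their poses are not given: they have to be found in the camera images.
- paddle_center (a point): Centre of the calibration paddle, a bar 190 mm long, 0.16 kg: green handle 115 mm long, 18 mm thick (y), 24 mm wide (x), then a steel blade 75 mm long, 10 mm thick (y), 24 mm wide (x). This point: 95 mm from either end, in the handle 20 mm from the blade. z runs from handle to blade. Grip it across y (18 mm). Starts blade-down in the holder, 35 degrees above level, y level.
- blade_tip (a point): Middle of the end face of the paddle's steel blade, 95 mm along +z from paddle_center. Axes as paddle_center.
- handle_end (a point): Middle of the end face of the paddle's green handle, 95 mm along -z from paddle_center. Axes as paddle_center.
- holder_floor (a point): Middle of the closed bottom of the orange holder's pocket, 43 mm above the table. Fixed. The pocket is rectangular inside: 60 mm deep, 26 mm wide (y), 30 mm across the slope, walls 4 mm. Its centre line rises 35 degrees above level towards the holder's +x, roughly away from the robot. Frame: the holder's, z up, x level in the slope's vertical plane, y sideways; within 0.2 rad of the world's.
- holder_mouth (a point): Middle of the pocket's open mouth, 60 mm up the slope from holder_floor on its centre line. A post with a rubber top 10 mm wide, 130 mm up the slope from the bottom, carries the paddle from below; fingers beside the paddle pass it. A seated paddle rests on lower wall and post, 3 mm below the pocket's centre line; moved along that line it clears both. Axes as holder_floor.
- gap_mouth (a point): Middle of the front opening of the fork sensor's gap, 80 mm above the table. Fixed: two upright black blocks, each 26 mm thick, on a white base, with a 16 mm gap between, open in front (-x, roughly towards the robot) and on top, 45 mm deep along +x, from 45 to 115 mm above the table. Frame: x into the gap, y across it, z up; within 0.2 rad of the world's.
- gap_back (a point): Middle of the gap's white back wall, 45 mm along +x from gap_mouth, where the blade's end face comes when fully home. The blade goes in level, its thin way across the gap, until it meets this wall. Axes as gap_mouth.
- scraper_center (a point): Centre of the blue-handled scraper, bystander: a bar 180 mm long, 24 by 18 mm, standing handle-down in a grey holder of the same shape as the orange one. z runs along it from handle to blade.
- chamber0: Bystander: clear round test chamber with a black display on top, 66 mm across, 69 mm high; origin at its underside.
- chamber1: Bystander: test chamber like chamber0.
- chamber2: Bystander: test chamber like chamber0.
- weight: Bystander: brass weight 34 mm across, 28 mm high; origin at its underside.
- stopper: Bystander: black rubber stopper 36 mm across, 24 mm high; origin at its underside.
- beaker: Bystander: glass beaker 70 mm across, 95 mm high; origin at its underside.
- washbottle: Bystander: white bottle with red cap, 60 mm across, 150 mm high; origin at its underside.
Not all that is in view belongs to the job. Leave any red or turquoise look-alike of the part that bears holder_floor alone. Leave any pink look-alike of the part that bears paddle_center alone.

How it is judged (in metres and radians):
On the way, in this order (a step that is already met when the one before it is completed fails the run):
1. the paddle is pulled clear of the holder (distance between paddle_center and holder_floor above 0.165 m), for 0.1 s.
2. the blade is fully home in the sensor's gap: its end within 7 mm of the back wall, between the blocks, and the paddle in line with the gap within about 12 degrees (x of blade_tip in the frame of gap_back between -0.007 and 0.004 m and y of blade_tip in the frame of gap_back between -0.007 and 0.007 m and z of blade_tip in the frame of gap_back between -0.033 and 0.033 m and angle between the z axis of paddle_center and the x axis of gap_back, either way round below 0.21 rad), for 0.2 s.
At the end, for the whole second after the job is handed in: The paddle stands in the orange holder's pocket turned end for end: the middle of its handle end within 13 mm of the middle of the pocket's bottom, blade up and leaning 40 to 67 degrees from vertical as the pocket does, and released (distance between handle_end and holder_floor below 0.013 m and angle between paddle_center's own z axis and vertical between 0.7 and 1.17 rad); the robot touches nothing.
It fails at once if a bystander is moved by more than 30 mm (distance of any of chamber0, chamber1, chamber2, weight, stopper, beaker, washbottle from where it was at the start of the episode above 0.03 m).
It fails at once if the scraper is moved by more than 30 mm (distance of scraper_center from where it was at the start of the episode above 0.03 m).
It also fails if it takes over 56 s, if anything falls off the work surface, if the arm or the gripper's body presses on something with over 40 N, if the wrist force passes 120 N, or if a joint passes its speed limit or range.

### The arm

A 6-joint arm with a two-finger parallel gripper is mounted at the origin on the work surface. World frame = base frame: x ahead of the robot, y to its left, z up, the work surface at z = 0. Lengths are in mm, angles in rad, forces in N, time in s.
With the tool pointing down it reaches from about 300 to 850 mm from the base axis. Payload 5.4 kg.
Tool frame: the origin (TCP) lies where the fingers leave the gripper's body, on its centre line; the fingertips stand 73 mm ahead of it and the grasp point (between the pads) lies 54 mm ahead of it; z points along the fingers, y is the line along which they close (so a half turn about z gives the same grasp; the last joint's range is limited). The gripper opens to 85 mm and grips with 20 to 120 N. Pads are 22 mm wide; open, the fingers measure 114 mm over their backs; the gripper's body (76 mm by 85 mm) begins 54 mm behind the grasp point. The pads swing forward as they close: fully open they stand 13 mm farther back than shut.
Start: joints at [1.137, 0.158, 1.597, -0, 1.386, -0.21], TCP at [127.625, 560.641, 303.899] pointing down, gripper open.
Joint ranges: [-2.91, 2.91], [-0.94, 2.29], [0.18, 2.7], [-1.29, 4.43], [0.17, 2.64], [-3, 3]. Speed limits (rad/s): [2.57, 2.57, 3.14, 3.14, 3.14, 3.14].

### API

Orientations are given as a rotation vector (axis times angle).
In Python, from bench import robot, imaging gives the robot as it stands.
- The arm moves only by the shell command python3 -m crank 'ROWS'. ROWS is JSON, a list of rows, each a list of 3 entries, a list of its own where there are three numbers: the finger opening in mm, from 0 to 85.4, then the shift along the world's x, y, z in mm, then the turn, a rotation vector about the world's x, y, z in rad. A call has 1 to 20 rows; each row shifts and turns the commanded pose from where the row before left it; what a row does not reach is not made up. A row lasts 1/12 s, in which the tool goes at most 41.7 mm and 7.16 degrees, less where a joint would pass 70% of its speed; a pose out of reach is approached as far as the arm can. A call is refused whole if a number of a shift passes 41.7 or a number of a turn 0.125, either way. A call with a gripper value outside its range is refused whole. The fingers move at their own pace and stop on an object; the grip force is fixed at half the most. Time passes only in rows, so rows that do not move let the fingers close. It gives the time, the measured TCP pose, the force, the opening and the grip force at its end, in the units of the state.
- robot.get_obs(): the state, without advancing time (a new reading comes with each control period).
- imaging.camera(name): name is "scene" or "top" or "wrist"; returns the picture (480x640x3 uint8, blue, green, red); there is no depth.
- imaging.camera_params(name): a dict with "vertical_fov" (degrees; the focal length in pixels is half the picture's height over the tangent of half this angle, whatever the lens; pixels are square), "cx", "cy" (the principal point, pixels), "rvec" (rotation vector, rad) and "tvec" (3), from world to camera coordinates, as OpenCV has them; the wrist camera has in their place "tool_from_camera" (4x4, takes a point from camera to tool coordinates, whose origin is the TCP and whose axes are the flange's). Camera axes: x right, y down, z forward; pixel columns grow to the right and rows downward; lengths in mm; the calibration is good to about 2 mm. The wrist camera is an equidistant fisheye: a pixel r from the principal point sees the ray r / f radians off the axis. A picture is of the moment at which its call begins: read the wrist's pose just before it. camera_params takes no time and is no camera call.
- robot.job_done(): hands the job in; it is judged then, once.
The state is a dict: "time_s": time; "qpos": joint angles; "dq": joint speeds; "tau": joint torques, N m; "position": TCP position; "tool_rot": TCP orientation; "force": force on the tool from outside, world axes, zero at the start; "torque": the same for the moment, N m; "gripper_width": finger opening in mm; "finger_force": force on a finger pad.
Only numpy, scipy, OpenCV 4.12 (cv2) and the standard library are available. Lean on these libraries where they do the work, as an engineer would, in place of code of your own. Each camera call takes 0.05 s, during which the arm holds its last target. There are 200 camera calls.

## Working session

There is one attempt and no reset: what is moved stays moved. The work goes in short steps, Python scripts to look and compute and a shell command to move; the robot and the scene stay as the last step left them, time stands still between calls to the robot, and variables do not carry over. Pictures are saved under pics/ and viewed, at most 10 in all, crops included, and the job is handed in when it is done.

```bash
ls; mkdir -p pics; python3 - <<'E'
from bench import robot, imaging
import cv2
for n in ("scene","top"):
    cv2.imwrite(f"pics/{n}0.png",imaging.camera(n)); print(n,imaging.camera_params(n))
print(imaging.camera_params("wrist"));print(robot.get_obs())
E
```

```text
pics
scene {'vertical_fov': 55.5734197631179, 'cx': 321.2859581937772, 'cy': 244.7063734384284, 'rvec': array([ 2.20924769,  0.85413111, -0.33364739]), 'tvec': array([-454.25299468,  -98.86159595, 1704.42521486])}
top {'vertical_fov': 52.33449603116374, 'cx': 314.7600921232199, 'cy': 235.96299241864435, 'rvec': array([ 2.23169014, -2.17195072,  0.0740285 ]), 'tvec': array([  92.63767844,  519.52696695, 1588.83719532])}
{'vertical_fov': 65.70646984690485, 'cx': 321.24705840049273, 'cy': 240.20741441475872, 'tool_from_camera': array([[-4.82538453e-04, -9.64803476e-01, -2.62971519e-01,
         6.48521141e+01],
       [ 9.99999361e-01, -1.96722984e-04, -1.11319708e-03,
         1.89566795e+00],
       [ 1.02228387e-03, -2.62971888e-01,  9.64802955e-01,
        -7.01723189e+01],
       [ 0.00000000e+00,  0.00000000e+00,  0.00000000e+00,
         1.00000000e+00]])}
{'time_s': 0.1, 'qpos': array([ 1.13689567e+00,  1.58994946e-01,  1.59810979e+00,  1.02544301e-05,
        1.38620894e+00, -2.10130458e-01]), 'dq': array([-0.00026425, -0.00323805, -0.00296782,  0.00064272,  0.00064923,
       -0.00069087]), 'tau': array([-6.37715275e-04, -3.96996439e+01, -3.32334065e+01, -2.55300138e-04,
        4.37081064e-03,  1.37344676e-05]), 'position': array([127.45077114, 560.26455452, 303.00849789]), 'tool_rot': array([-3.50705468e-01, -3.12139737e+00,  2.55895590e-03]), 'force': array([ 0.47338281, -0.47392509,  0.12491903]), 'torque': array([-0.0130899 ,  0.02907975,  0.00632089]), 'finger_force': 0.0, 'gripper_width': 85.5757120612308}
```

View pics/scene0.png

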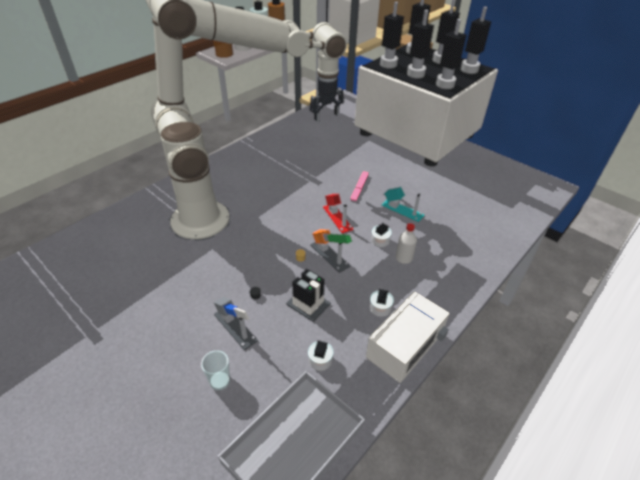

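View pics/top0.png

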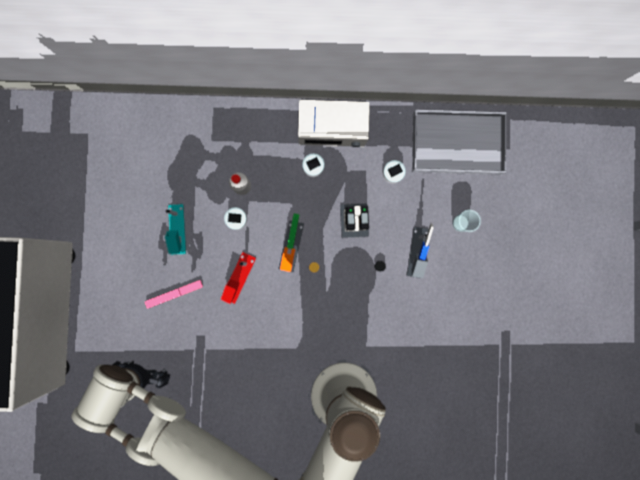

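Scene and top pictures: 
- **Orange holder with green paddle:** scene (322,237)/(340,239), top (289,260)/(293,230).
- **Could be mistaken for it:** red holder, top (238,278); turquoise holder, top (177,230); grey holder with blue scraper, top (422,250); pink bar, top (173,294).
- **Fork sensor:** top (356,219), scene (308,290).
- **Choice:** orange holder and green bar.

Next: coarse positions.

```bash
cat > h.py <<'E'
import numpy as np, cv2
from scipy.spatial.transform import Rotation as R
from bench import robot, imaging
def cam(name):
    """-> img, o(world), Rwc, params"""
    p=imaging.camera_params(name)
    if name=="wrist":
        s=robot.get_obs(); T=np.eye(4); T[:3,:3]=R.from_rotvec(s["tool_rot"]).as_matrix(); T[:3,3]=s["position"]
        W=T@np.array(p["tool_from_camera"]); o,Rw=W[:3,3],W[:3,:3]
    else:
        Rc=R.from_rotvec(p["rvec"]).as_matrix(); Rw=Rc.T; o=-Rw@p["tvec"]
    img=imaging.camera(name)
    return dict(n=name,img=img,o=o,R=Rw,f=240/np.tan(np.radians(p["vertical_fov"])/2),c=np.array([p["cx"],p["cy"]]))
def ray(c,uv):
    d=(np.array(uv,float)-c["c"])/c["f"]
    if c["n"]=="wrist":
        r=np.hypot(*d); v=np.array([*(d/max(r,1e-9)*np.sin(r)),np.cos(r)])
    else: v=np.array([*d,1]); v/=np.linalg.norm(v)
    return c["R"]@v
def onz(c,uv,z):
    v=ray(c,uv); return c["o"]+v*(z-c["o"][2])/v[2]
def onplane(c,uv,p,n):
    v=ray(c,uv); return c["o"]+v*(np.dot(np.subtract(p,c["o"]),n)/np.dot(v,n))
def proj(c,P):
    q=c["R"].T@(np.asarray(P,float)-c["o"])
    if c["n"]=="wrist":
        r=np.hypot(q[0],q[1]); t=np.arctan2(r,q[2]); return c["c"]+c["f"]*t*q[:2]/max(r,1e-9)
    return c["c"]+c["f"]*q[:2]/q[2]
def tri(obs):
    A=np.zeros((3,3));b=np.zeros(3);L=[]
    for c,uv in obs:
        v=ray(c,uv);M=np.eye(3)-np.outer(v,v);A+=M;b+=M@c["o"];L.append((M,c["o"]))
    X=np.linalg.solve(A,b); return X,[np.linalg.norm(M@(X-o)) for M,o in L]
def mask(img,lo,hi):
    m=cv2.inRange(cv2.cvtColor(img,cv2.COLOR_BGR2HSV),np.array(lo),np.array(hi))
    n,l,s,ce=cv2.connectedComponentsWithStats(m)
    k=1+np.argmax(s[1:,4]); return (l==k).astype(np.uint8),s[k],ce[k]
GREEN=((50,100,30),(75,255,255)); ORANGE=((5,160,120),(18,255,255))
E
python3 - <<'E'
from h import *
t,s=cam("top"),cam("scene")
for n,r in(("green",GREEN),("orange",ORANGE)):
    a,b=mask(t["img"],*r),mask(s["img"],*r)
    print(n,a[1:],b[1:],tri([(t,a[2]),(s,b[2])]))
for n,uv,z in(("fork",(356,219),80),("oran",(288,262),70),("hend",(293,216),152),("red",(238,278),50),("wash",(238,181),150)):print(n,onz(t,uv,z))
print(robot.get_obs()["position"])
E
```

```text
green (array([287, 214,  12,  35, 234], dtype=int32), array([292.61111111, 231.21794872])) (array([328, 235,  23,   8, 145], dtype=int32), array([339.26206897, 238.10344828])) (array([524.87537773, 177.10971207, 114.46999554]), [np.float64(0.9188730494146745), np.float64(0.9188730494147502)])
orange (array([280, 248,  15,  23, 224], dtype=int32), array([286.85714286, 260.10714286])) (array([314, 230,  15,  13, 108], dtype=int32), array([319.64814815, 235.90740741])) (array([432.97642458, 191.87431949,  55.3074609 ]), [np.float64(3.105203561019314), np.float64(3.1052035610194078)])
fork [570.37406153 -20.84995559  80.        ]
oran [429.38031658 189.59357106  70.        ]
hend [567.61087342 175.48495624 152.        ]
red [374.29449089 347.74353566  50.        ]
wash [668.75101777 343.91031628 150.        ]
[127.50185101 560.38355179 303.28873308]
```

```bash
python3 -m crank '[[85,[29,-32,0],[0,0,0]],[85,[29,-32,0],[0,0,0]],[85,[29,-32,0],[0,0,0]],[85,[29,-32,0],[0,0,0]],[85,[29,-32,0],[0,0,0]],[85,[29,-32,0],[0,0,0]],[85,[29,-32,0],[0,0,0]],[85,[29,-32,0],[0,0,0]],[85,[29,-32,0],[0,0,0]],[85,[29,-32,0],[0,0,0]],[85,[29,-32,0],[0,0,0]],[85,[29,-32,0],[0,0,0.1]],[85,[0,0,0],[0,0,0]],[85,[0,0,0],[0,0,0]]]'
python3 - <<'E'
from h import *
import pickle
c=cam("wrist"); cv2.imwrite("pics/w1.png",c["img"]); pickle.dump(c,open("w1.pkl","wb")); print(robot.get_obs()["position"],robot.get_obs()["qpos"])
E
```

```text
time_s: 1.37
position: [464.3, 188.6, 303.6]
tool_rot: [-0.202, -3.134, -0.0]
force: [-0.1, 1.1, -0.3]
gripper_width: 84.9
finger_force: 0.0
[463.33968542 189.80341998 303.54160575] [ 1.46746007e-01 -3.55423021e-02  1.80081204e+00  4.98794535e-04
  1.37743470e+00 -1.29768260e+00]
```

View pics/w1.png

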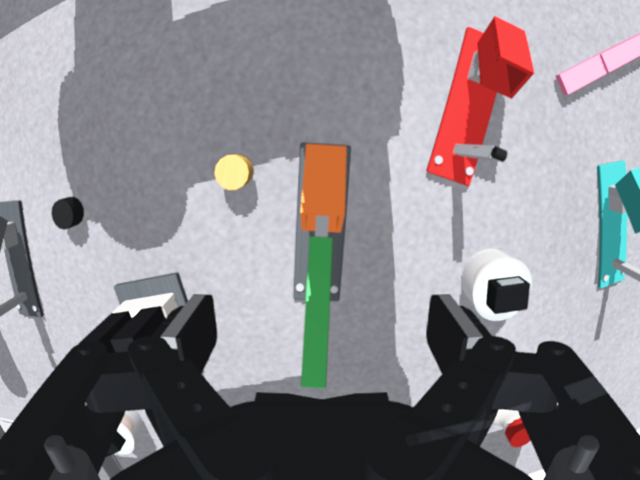

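Wrist view, with the robot side up and +y to the right: orange pocket at (325,188), steel blade at (321,225), green handle running from (320,237) to its end at (314,386). This is the bar in the orange holder. The red holder (490,90), turquoise holder and pink bar are elsewhere. Next I measure it and move over to the fork.

```bash
cat >> h.py <<'E'
def box(m):
    r=cv2.minAreaRect(max(cv2.findContours(m,cv2.RETR_EXTERNAL,cv2.CHAIN_APPROX_NONE)[0],key=cv2.contourArea))
    p=cv2.boxPoints(r); p=p[np.argsort(p[:,1])]; return p[:2].mean(0),p[2:].mean(0),np.linalg.norm(p[0]-p[1])
E
python3 - <<'E'
from h import *
import pickle
c=pickle.load(open("w1.pkl","rb"))
s35,c35=np.sin(np.radians(35)),np.cos(np.radians(35))
m,_,_=mask(c["img"],(50,100,30),(75,255,255))
# exclude shadow-side face: bright top face only
hsv=cv2.cvtColor(c["img"],cv2.COLOR_BGR2HSV); print(hsv[310,318],hsv[290,308],hsv[188,325],hsv[225,325])
for r in range(240,386,24):
    x=np.where(m[r])[0]; print(r,x.min(),x.max())
a,b,w=box(m); print("green",a,b,w)
A=onz(c,a,93.4);B=onz(c,b,159.4);print(A,B,np.linalg.norm((B-A)[:2]),"exp 94.2 yaw",np.arctan2(*(B-A)[1::-1]))
mo,_,_=mask(c["img"],*ORANGE)
for r in range(145,235,12):
    x=np.where(mo[r])[0]; print(r,x.min(),x.max())
a,b,w=box(mo); print("orange",a,b,w)
A2=onz(c,a,56.3);B2=onz(c,b,93);print(A2,B2,np.linalg.norm((B2-A2)[:2]),"exp 52.4 yaw",np.arctan2(*(B2-A2)[1::-1]))
E
python3 -m crank '[[85,[25,-40,0],[0,0,0]],[85,[25,-40,0],[0,0,0]],[85,[5,-40,0],[0,0,0]],[85,[0,-40,0],[0,0,0]],[85,[0,-20,0],[0,0,0]],[85,[0,0,0],[0,0,0]],[85,[0,0,0],[0,0,0]]]'
python3 - <<'E'
from h import *
import pickle
c=cam("wrist"); cv2.imwrite("pics/w2.png",c["img"]); pickle.dump(c,open("w2.pkl","wb"))
E
```

```text
[ 67 154 144] [ 72  99 254] [ 11 191 207] [110  15 151]
240 310 332
264 308 331
288 306 329
312 306 328
336 305 327
360 303 326
384 301 325
green [320.42963 236.37903] [312.74817 386.93616] 24.539505
[472.75240855 188.28746058  93.4       ] [564.68192825 170.98585492 159.4       ] 93.5434773303249 exp 94.2 yaw -0.18602902884974024
145 306 330
157 306 345
169 305 345
181 304 344
193 303 344
205 302 344
217 302 343
229 302 340
orange [327.11285 144.80753] [321.38275 230.75885] 43.037766
[403.66924438 202.84410094  56.3       ] [468.47047112 189.59134963  93.        ] 66.14253097156354 exp 52.4 yaw -0.2017320524126933
time_s: 2.0
position: [512.1, 20.4, 303.8]
tool_rot: [-0.195, -3.135, -0.001]
force: [0.5, 0.6, -0.0]
gripper_width: 84.9
finger_force: 0.0
```

View pics/w2.png

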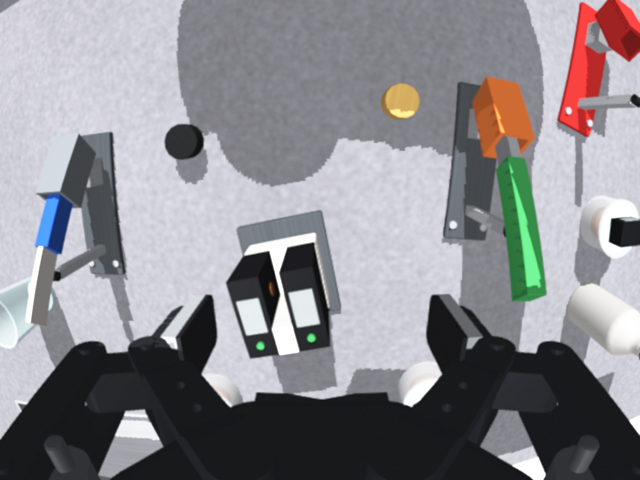

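View 2: fork sensor at (280,300), with two black blocks whose tops carry grey labels and green LEDs at (260,346) and (311,338). The gap between them is the white strip around (280,320). I'll zoom in.

```bash
python3 - <<'E'
from h import *
import pickle
c=pickle.load(open("w2.pkl","rb"))
cv2.imwrite("pics/w2c.png",cv2.resize(c["img"][225:375,205:345],None,fx=4,fy=4,interpolation=cv2.INTER_CUBIC))
s35,c35=np.sin(np.radians(35)),np.cos(np.radians(35))
A=np.array([472.75,188.29,93.4]);B=np.array([564.68,170.99,159.4])
psi=-.187
d=np.array([c35*np.cos(psi),c35*np.sin(psi),s35]);n=np.array([-s35*np.cos(psi),-s35*np.sin(psi),c35])
print(A-75*d-9*n,B-190*d-9*n)
F=(A-75*d-9*n+B-190*d-9*n)/2
y=np.cross(n,d)
for nm in("w1","w2"):
  cc=pickle.load(open(nm+".pkl","rb"))
  for s,o in((60,19),(-4,19),(60,-19),(0,0)):
    print(nm,s,o,[proj(cc,F+s*d+o*n+k*y).round(0) for k in(-17,17)])
  print([proj(cc,F+s*d+o*n+k*y).round(0) for s,o,k in((190,9,-9),(190,9,9),(75,9,-9),(75,9,9))])
E
```

```text
[417.45684722 198.752054    43.00939888] [416.82665133 198.96542988  43.04810869]
w1 60 19 [array([300., 212.]), array([344., 215.])]
w1 -4 19 [array([305., 143.]), array([346., 146.])]
w1 60 -19 [array([301., 230.]), array([340., 232.])]
w1 0 0 [array([305., 159.]), array([344., 161.])]
[array([300., 387.]), array([325., 388.]), array([309., 235.]), array([332., 237.])]
w2 60 19 [array([500., 131.]), array([534., 138.])]
w2 -4 19 [array([486.,  75.]), array([518.,  82.])]
w2 60 -19 [array([482., 156.]), array([515., 160.])]
w2 0 0 [array([479.,  92.]), array([510.,  98.])]
[array([527., 294.]), array([547., 294.]), array([507., 154.]), array([525., 157.])]
```

View pics/w2c.png

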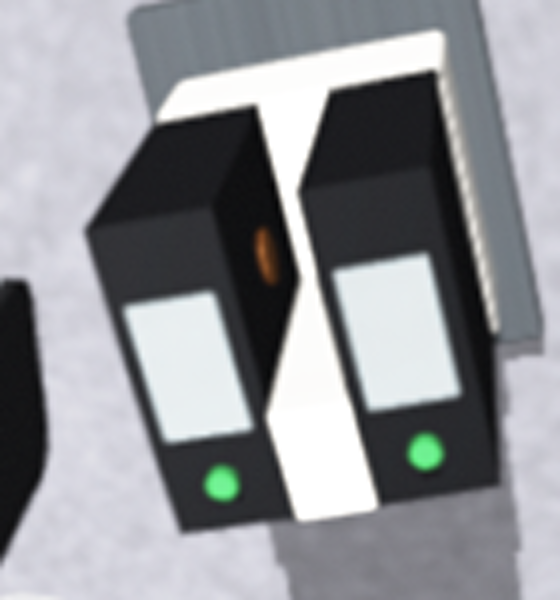

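Crop: front top corners of the gap at (212,208) and (301,190), rear edge of the back wall at (297,520) and (378,507), and the wall's front top edge around (268,412). All of these lie at z=115.

```bash
python3 - <<'E'
from h import *
import pickle
c=pickle.load(open("w2.pkl","rb"))
P={k:onz(c,(205+(u+.5)/4-.5,225+(v+.5)/4-.5),115) for k,(u,v) in dict(L0=(87,230),L=(212,208),R=(301,190),R0=(437,168),Lb=(297,520),Rb=(378,507),Lw=(268,412),L0b=(182,532),R0b=(498,485)).items()}
for k in P:print(k,P[k].round(1))
D=lambda a,b:(np.linalg.norm(P[a]-P[b]).round(1))
yaw=lambda a,b:np.arctan2(*(P[b]-P[a])[1::-1]).round(3)
print("gap16",D("L","R"),"blk26",D("L0","L"),D("R","R0"),"68",D("L0","R0"),D("L0b","R0b"),"45",D("L","Lw"))
print("yaw",yaw("L","Lb"),yaw("R","Rb"),yaw("L0","L0b"),yaw("R0","R0b"),"front",yaw("L0","R0")-np.pi/2,yaw("L0b","R0b")-np.pi/2)
print("mid",(P["L"]+P["R"])/2,(P["L0"]+P["R0"])/2,"back",(P["Lb"]+P["Rb"])/2,(P["L0b"]+P["R0b"])/2)
E
```

```text
L0 [542. -55. 115.]
L [540.2 -29.8 115. ]
R [538.6 -12.4 115. ]
R0 [537.4  13.3 115. ]
Lb [610.3 -25.4 115. ]
Rb [608.8  -8.3 115. ]
Lw [584.4 -26.8 115. ]
L0b [611.1 -50.1 115. ]
R0b [606.5  16.5 115. ]
gap16 17.5 blk26 25.3 25.7 68 68.5 66.8 45 44.2
yaw 0.063 0.058 0.071 0.046 front 0.06720367320510334 0.06920367320510334
mid [539.43985508 -21.11686478 115.        ] [539.69967628 -20.86504661 115.        ] back [609.53889211 -16.88131358 115.        ] [608.78661358 -16.80623656 115.        ]
```

```bash
cat >> h.py <<'E'
F=np.array([417.1,198.9,43.]);psi=-.187;_s,_c=np.sin(np.radians(35)),np.cos(np.radians(35))
d=np.array([_c*np.cos(psi),_c*np.sin(psi),_s]);n=np.array([-_s*np.cos(psi),-_s*np.sin(psi),_c]);yh=np.cross(n,d)
def todo(p,M):
    s=robot.get_obs(); r=(R.from_matrix(M)*R.from_rotvec(s["tool_rot"]).inv()).as_rotvec()
    print("shift",(p-s["position"]).round(1),"turn",r.round(4),"t",round(s["time_s"],2),"f",s["force"].round(1),"w",round(s["gripper_width"],1),"q",s["qpos"].round(2))
MG=np.column_stack([-d,yh,-n])
E
python3 - <<'E'
from h import *
todo(F+95*d+(51+110)*n,MG); print(d,n,F+95*d+51*n)
E
```

```text
shift [-109.3  180.6  -74.4] turn [-0.0952 -0.6039 -0.0622] t 2.05 f [ 0.3  0.3 -0.6] w 85.1 q [-0.2  -0.    1.77  0.    1.38 -1.64]
[ 0.80487127 -0.15229023  0.57357644] [-0.56357693  0.10663476  0.81915204] [464.82034711 189.87080156 139.26651571]
```

```bash
python3 -m crank '[[60,[-18,30,0],[-0.016,-0.1,-0.01]],[60,[-18,30,-10],[-0.016,-0.1,-0.01]],[60,[-18,30,-16],[-0.016,-0.1,-0.01]],[60,[-18,30,-16],[-0.016,-0.1,-0.01]],[60,[-18,30,-16],[-0.016,-0.1,-0.01]],[60,[-19,30,-16],[-0.016,-0.1,-0.01]],[60,[0,0,0],[0,0,0]],[60,[0,0,0],[0,0,0]]]'
python3 - <<'E'
from h import *
todo(F+95*d+(51+110)*n,MG)
todo(F+95*d+51*n,MG)
c=cam("wrist"); cv2.imwrite("pics/w3.png",c["img"])
m,_,_=mask(c["img"],*GREEN)
for s in (185,160,130,100,80):
    a,b=[proj(c,F+s*d+9*n+k*yh) for k in(-9,9)]; r=int(a[1]+b[1])//2
    x=np.where(m[min(r,479)])[0]; print(s,a.round(1),b.round(1),(x.min(),x.max()) if len(x) else None)
ys=np.where(m.any(1))[0]; print("rows",ys.min(),ys.max())
E
```

```text
time_s: 2.72
position: [409.6, 188.3, 235.0]
tool_rot: [0.229, 2.573, -0.081]
force: [0.6, 0.4, 0.3]
gripper_width: 60.2
finger_force: 0.0
shift [-6.7 13.3 -5.6] turn [ 0.0011 -0.0516 -0.006 ] t 2.72 f [0.6 0.4 0.3] w 60.2 q [ 0.29 -0.35  2.28 -0.38  0.74 -0.88]
shift [ 55.3   1.5 -95.7] turn [ 0.0011 -0.0516 -0.006 ] t 2.72 f [0.6 0.4 0.3] w 60.2 q [ 0.29 -0.35  2.28 -0.38  0.74 -0.88]
185 [322.7 368.6] [348.5 368.7] (np.int64(322), np.int64(347))
160 [323.2 337.3] [350.  337.5] (np.int64(324), np.int64(349))
130 [323.9 295.9] [351.8 296.2] (np.int64(324), np.int64(351))
100 [324.5 250.7] [353.4 251. ] (np.int64(325), np.int64(352))
80 [324.9 218.9] [354.4 219.3] (np.int64(325), np.int64(354))
rows 209 376
```

The projected paddle edges match the picture to within 1 px. Now descending.

```bash
python3 -m crank '[[60,[-4,7,-3],[0,-0.026,-0.003]],[60,[-3,6,-3],[0,-0.026,-0.003]],[60,[0,0,0],[0,0,0]],[60,[10,-2,-15],[0,0,0]],[60,[10,-2,-15],[0,0,0]],[60,[10,-2,-15],[0,0,0]],[60,[0,0,0],[0,0,0]]]'
python3 - <<'E'
from h import *
todo(F+95*d+51*n,MG)
E
```

```text
time_s: 3.35
position: [436.1, 191.1, 183.7]
tool_rot: [0.249, 2.521, -0.081]
force: [-0.5, -0.4, -0.3]
gripper_width: 60.0
finger_force: 0.0
shift [ 28.7  -1.2 -44.4] turn [ 0.0017 -0.0006  0.0102] t 3.35 f [-0.5 -0.4 -0.3] w 60.0 q [ 0.29 -0.18  2.28 -0.54  0.56 -0.69]
```

```bash
python3 -m crank '[[60,[10,0,-15],[0,0,0.01]],[60,[10,-1,-15],[0,0,0]],[60,[9,0,-14],[0,0,0]],[60,[0,0,0],[0,0,0]],[60,[0,0,0],[0,0,0]]]'
python3 - <<'E'
from h import *
todo(F+95*d+51*n,MG)
E
```

```text
time_s: 3.77
position: [464.6, 191.1, 141.8]
tool_rot: [0.234, 2.519, -0.075]
force: [0.4, 0.1, -0.1]
gripper_width: 60.1
finger_force: 0.0
shift [ 0.2 -1.2 -2.5] turn [ 0.0011  0.0026 -0.0013] t 3.77 f [ 0.4  0.1 -0.1] w 60.1 q [ 0.27 -0.02  2.24 -0.64  0.44 -0.6 ]
```

```bash
python3 -m crank '[[60,[0,-1,-2],[0,0,0]],[10,[0,0,0],[0,0,0]],[10,[0,0,0],[0,0,0]],[10,[0,0,0],[0,0,0]],[10,[0,0,0],[0,0,0]],[10,[0,0,0],[0,0,0]],[10,[0,0,0],[0,0,0]],[10,[0,0,0],[0,0,0]],[10,[0,0,0],[0,0,0]]]'
python3 - <<'E'
from h import *
todo(F+95*d+51*n,MG)
print((3*n).round(1),(100*d).round(1))
E
```

```text
time_s: 4.52
position: [464.2, 190.8, 140.1]
tool_rot: [0.234, 2.517, -0.073]
force: [-5.3, -1.1, 6.1]
gripper_width: 17.2
finger_force: 58.4
shift [ 0.6 -1.  -0.8] turn [ 0.0003  0.0042 -0.0022] t 4.52 f [-5.3 -1.1  6.1] w 17.2 q [ 0.27 -0.02  2.24 -0.65  0.43 -0.59]
[-1.7  0.3  2.5] [ 80.5 -15.2  57.4]
```

```bash
python3 -m crank '[[10,[-1.7,0.3,2.5],[0,0,0]],[10,[0,0,0],[0,0,0]],[10,[8,-1.5,5.7],[0,0,0]],[10,[8,-1.5,5.7],[0,0,0]],[10,[8,-1.5,5.7],[0,0,0]],[10,[8,-1.5,5.7],[0,0,0]],[10,[8,-1.5,5.7],[0,0,0]],[10,[8,-1.5,5.7],[0,0,0]],[10,[8,-1.5,5.7],[0,0,0]],[10,[8,-1.5,5.7],[0,0,0]],[10,[8,-1.5,5.7],[0,0,0]],[10,[8,-1.5,5.7],[0,0,0]],[10,[8,-1.5,5.7],[0,0,0]],[10,[0,0,0],[0,0,0]],[10,[0,0,0],[0,0,0]]]'
python3 - <<'E'
from h import *
todo(F+205*d+54*n,MG)
E
```

```text
time_s: 5.77
position: [550.9, 174.4, 204.9]
tool_rot: [0.233, 2.518, -0.073]
force: [-1.1, -0.2, -1.0]
gripper_width: 17.1
finger_force: 58.6
shift [ 0.8 -1.  -0.1] turn [ 0.0002  0.0039 -0.0023] t 5.77 f [-1.1 -0.2 -1. ] w 17.1 q [ 0.18  0.04  2.03 -0.42  0.53 -0.9 ]
```

```bash
python3 -m crank '[[10,[0,0,20],[0.019,0.1,0]],[10,[0,0,20],[0.019,0.1,0]],[10,[0,0,20],[0.019,0.1,0]],[10,[0,-10,15],[0.019,0.1,0]],[10,[0,-10,0],[0.019,0.1,0]],[10,[0,-10,0],[0.019,0.1,0]],[10,[-6,-10,0],[0,0,-0.12]],[10,[-6,-10,0],[0,0,-0.12]],[10,[-6,-10,0],[0,0,-0.12]],[10,[-6,-10,0],[0,0,-0.12]],[10,[-6,-10,0],[0,0,-0.12]],[10,[-6,-10,0],[0,0,-0.12]],[10,[-6,-10,0],[0,0,-0.12]],[10,[-6,-10,0],[0,0,-0.12]],[10,[-6,-10,0],[0,0,-0.12]],[10,[-6,-10,0],[0,0,-0.12]],[10,[-6,-10,0],[0,0,-0.12]],[10,[-6,-10,0],[0,0,-0.12]],[10,[-6,-10,0],[0,0,-0.12]],[10,[-6,-10,0],[0,0,-0.12]]]'
cat >> h.py <<'E'
fy=.063; fx=np.array([np.cos(fy),np.sin(fy),0]); GM=np.array([539.6,-21,80.]); MF=np.column_stack([fx,np.cross([0,0,-1],fx),[0,0,-1]])
E
python3 - <<'E'
from h import *
todo(GM-135*fx+[0,0,59],MF)
E
```

```text
time_s: 7.43
position: [465.5, 4.4, 278.8]
tool_rot: [2.526, 1.863, -0.004]
force: [-0.5, 0.4, -1.4]
gripper_width: 16.7
finger_force: 58.8
shift [ -60.7  -33.9 -139.8] turn [ 0.0036 -0.0024 -1.208 ] t 7.43 f [-0.5  0.4 -1.4] w 16.7 q [-0.25 -0.11  1.92 -0.    1.33  0.05]
```

```bash
python3 -m crank '[[10,[-6,-3,0],[0,0,-0.12]],[10,[-6,-3,0],[0,0,-0.12]],[10,[-6,-3,0],[0,0,-0.12]],[10,[-6,-4,0],[0,0,-0.12]],[10,[-6,-4,0],[0,0,-0.12]],[10,[-6,-3,0],[0,0,-0.12]],[10,[-6,-3,0],[0,0,-0.12]],[10,[-6,-4,-20],[0,0,-0.12]],[10,[-6,-4,-20],[0,0,-0.12]],[10,[-6,-3,-20],[0,0,-0.12]],[10,[0,0,-20],[0,0,0]],[10,[0,0,-20],[0,0,0]],[10,[0,0,0],[0,0,0]],[10,[0,0,0],[0,0,0]]]'
python3 - <<'E'
from h import *
todo(GM-135*fx+[0,0,59],MF)
c=cam("wrist"); cv2.imwrite("pics/w4.png",c["img"])
E
```

```text
time_s: 8.6
position: [405.3, -29.0, 178.6]
tool_rot: [3.138, 0.121, -0.01]
force: [0.2, 0.3, -0.2]
gripper_width: 17.2
finger_force: 58.6
shift [ -0.5  -0.5 -39.6] turn [ 0.0014 -0.0063 -0.0139] t 8.6 f [ 0.2  0.3 -0.2] w 17.2 q [-0.37 -0.15  2.17 -0.    1.13  1.13]
```

View pics/w4.png

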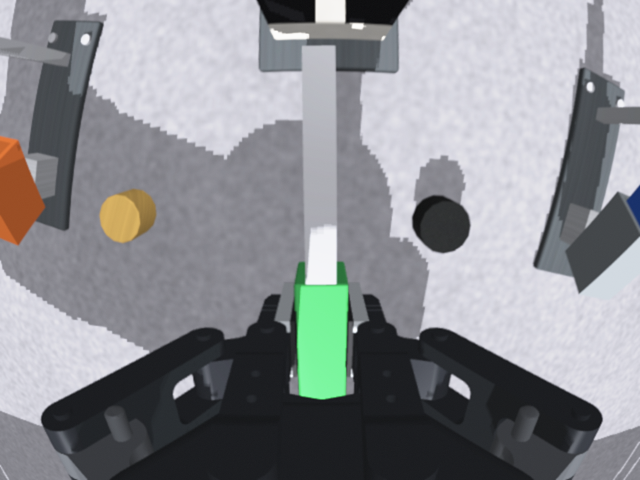

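Picture: the blade points straight ahead, tip at (320,45). The fork gap is the white strip at (330,10), the gripper holds the handle at (322,340). Checking the tip against the estimate, then lowering.

```bash
python3 - <<'E'
from h import *
import pickle
c=cam("wrist");pickle.dump(c,open("w4.pkl","wb"));s=robot.get_obs()
g=cv2.cvtColor(c["img"],cv2.COLOR_BGR2GRAY)
M=R.from_rotvec(s["tool_rot"]).as_matrix(); G=s["position"]+54*M[:,2]
print("pred tip top corners",[proj(c,G+95*M[:,0]-12*M[:,2]+k*M[:,1]).round(1) for k in(-5,5)], "handle front",[proj(c,G+20*M[:,0]-12*M[:,2]+k*M[:,1]).round(1) for k in(-9,9)])
print(g[60,290:350]);print(g[150,290:350])
print(g[10,300:360]);print(g[4,300:360])
print("pred gap edges",[[proj(c,GM+t*fx+[0,0,35]+k*MF[:,1]).round(1) for k in(-8,8)] for t in(0,20,45)])
print(c["img"][38:52,320].tolist())
E
```

```text
pred tip top corners [array([309.6,  51.9]), array([343.4,  52.1])] handle front [array([298.5, 291.6]), array([353.8, 291.5])]
[131 130 130 130 128 127 128 129 132 132 136 154 179 188 190 189 189 190
 191 190 190 191 191 190 191 191 191 191 190 191 191 191 191 191 191 191
 192 191 192 193 192 193 192 193 185 155 103  84  84  84  81  81  80  81
  83  83  81  82  81  83]
[133 134 134 135 135 136 136 136 138 137 137 138 149 165 175 177 177 176
 176 177 176 176 176 176 177 177 176 176 177 176 176 176 177 177 177 177
 177 177 177 177 177 177 177 177 177 172 156 134 128 126 124 124 126 125
 128 131 135 137 138 138]
[ 14  14  16  13  16  14  15  16  16  16  15  13  13  73 184 242 245 244
 244 244 243 244 243 243 243 243 243 243 244 244 244 244 244 244 245 245
 245 245 244 244 244 245 243 207  98  21  14  15  17  16  16  14  14  16
  15  15  16  15  15  16]
[ 15  15  15  14  16  16  14  16  16  17  15  13  15  70 180 240 245 244
 244 244 244 244 244 243 243 244 244 244 244 244 244 244 244 244 244 244
 244 244 244 244 244 245 243 198  92  22  12  14  16  15  15  15  16  15
  15  16  16  15  16  15]
pred gap edges [[array([307.6, -26.7]), array([350.9, -25.8])], [array([308.8, -68.8]), array([350.7, -67.9])], [array([ 310.2, -114.1]), array([ 350.1, -113.1])]]
[[138, 142, 144], [138, 141, 143], [136, 139, 140], [120, 121, 120], [100, 96, 92], [91, 85, 80], [100, 94, 91], [145, 138, 136], [189, 183, 181], [199, 193, 191], [199, 193, 190], [199, 193, 191], [199, 192, 190], [199, 192, 190]]
```

```bash
python3 - <<'E'
from h import *
import pickle
c=pickle.load(open("w4.pkl","rb"))
for z in (115,80,60,45): print(z,[proj(c,GM*[1,1,0]+[0,0,z]+k*MF[:,1]).round(1) for k in(-8,0,8)], "back",[proj(c,GM*[1,1,0]+45*fx+[0,0,z]+k*MF[:,1]).round(1) for k in(-8,8)])
g=cv2.cvtColor(c["img"],cv2.COLOR_BGR2GRAY)
for r in (0,8,14,18,20,22,24,26): print(r,"".join("#" if v<60 else "+" if v<200 else "." for v in g[r,255:410]))
E
```

```text
115 [array([307.6, -26.7]), array([329.3, -26.5]), array([350.9, -25.8])] back [array([ 310.2, -114.1]), array([ 350.1, -113.1])]
80 [array([310. ,   4.4]), array([327.5,   4.6]), array([344.9,   5.1])] back [array([311.8, -73.3]), array([345. , -72.6])]
60 [array([311. ,  17.6]), array([326.7,  17.8]), array([342.4,  18.2])] back [array([312.6, -54.9]), array([342.7, -54.3])]
45 [array([311.6,  26.1]), array([326.2,  26.2]), array([340.8,  26.6])] back [array([313. , -42.9]), array([341.2, -42.3])]
0 ##########################################################++............................++################################################################+
8 .++#######################################################++.............................+##########################################################+++....
14 ...+++####################################################++.............................+######################################################++.........
18 ...+++++##################################################++.............................+###################################################+++...........
20 ...++++++#################################################++.............................+##################################################+++............
22 ...+++++++################################################++.............................+##################################################+++............
24 ...++++++++###############################################++............................++################################################++++.............
26 ...+++++++++##############+++++++++++++++++++++++++++++++++++++++++++++++++++++++++++++++++++++++++++++++++++++##########################++++++............
```

```bash
python3 - <<'E'
from h import *
import pickle
c=pickle.load(open("w4.pkl","rb")); g=cv2.cvtColor(c["img"],cv2.COLOR_BGR2GRAY).astype(float)
def vedge(u,lo,hi):  # strongest vertical step
    d=np.abs(np.diff(g[lo:hi,u])); return lo+np.argmax(d)+.5
for nm,us,lo,hi,z in(("base",list(range(270,298,3))+list(range(345,392,3)),60,85,5),("block",list(range(283,312,3))+list(range(348,378,3)),20,34,45)):
    P=np.array([onz(c,(u,vedge(u,lo,hi)),z) for u in us]); k=np.polyfit(P[:,1],P[:,0],1); print(nm,"fork yaw",-np.arctan(k[0]),"resid",np.std(P[:,0]-np.polyval(k,P[:,1])).round(2),"x",P[:,0].mean().round(1),np.mean(P[:,1]).round(1))
# base corners laterally
print([ (r,[x for x in np.where(np.abs(np.diff(g[r,240:420]))>25)[0]+240.5]) for r in(50,60)])
zt=robot.get_obs()["position"][2]-54+12
Q=[]
for r in range(52,215,10):
    row=g[r,285:355]; dd=np.diff(row); 
    l=285.5+np.argmax(np.abs(dd[:30])); h=315.5+30-30+np.argmax(np.abs(dd[30:])); Q.append(onz(c,((l+h)/2,r),zt)); 
Q=np.array(Q); k=np.polyfit(Q[:,0],Q[:,1],1); print("blade yaw",np.arctan(k[0]),"resid",np.std(Q[:,1]-np.polyval(k,Q[:,0])),"y at tip",np.polyval(k,Q[0,0]),Q[0],"y at x=540",np.polyval(k,540))
rows=[r for r in range(300,380,10)]
m,_,_=mask(c["img"],(50,90,150),(80,255,255))
H=[onz(c,(np.where(m[r])[0][[0,-1]].mean(),r),zt) for r in rows]; H=np.array(H);k=np.polyfit(H[:,0],H[:,1],1);print("handle yaw",np.arctan(k[0]),H[0])
print("gap mid at z45",onz(c,(328.7,24),45)); s=robot.get_obs();print(s["position"],R.from_rotvec(s["tool_rot"]).as_matrix()[:,0])
E
```

```text
base fork yaw 0.07091534398208645 resid 0.21 x 519.7 -29.1
block fork yaw 0.07416634970734631 resid 0.21 x 540.1 -22.5
[(50, [np.float64(257.5), np.float64(301.5), np.float64(334.5), np.float64(335.5), np.float64(378.5), np.float64(396.5)]), (60, [np.float64(257.5), np.float64(334.5), np.float64(335.5), np.float64(396.5), np.float64(397.5)])]
blade yaw 0.0882008976378882 resid 0.4227403529744127 y at tip -19.852825364213473 [501.37787493 -20.05388069 138.55775797] y at x=540 -16.43745816745296
handle yaw 0.07894414910180579 [423.76875222 -26.90116869 138.55775797]
gap mid at z45 [541.05905981 -22.24521564  45.        ]
[406.9928146  -29.57986941 180.55775797] [ 0.9970409   0.07684962 -0.00189057]
```

```bash
cat > al.py <<'E'
from h import *
ss=[robot.get_obs()]; cs=[cam("wrist") for _ in range(4)]
def vedge(g,u,lo,hi): return lo+np.argmax(np.abs(np.diff(g[lo:hi,u])))+.5
out=[]
for c in cs:
    g=cv2.cvtColor(c["img"],cv2.COLOR_BGR2GRAY).astype(float)
    M=c["R"]@np.array(imaging.camera_params("wrist")["tool_from_camera"])[:3,:3].T
    tcp=c["o"]-M@np.array(imaging.camera_params("wrist")["tool_from_camera"])[:3,3]; zt=tcp[2]-42
    P=np.array([onz(c,(u,vedge(g,u,60,85)),5) for u in list(range(270,298,3))+list(range(345,392,3))])
    fyaw=-np.arctan(np.polyfit(P[:,1],P[:,0],1)[0])
    Q=[]
    for r in range(52,200,6):
        dd=np.abs(np.diff(g[r,285:355])); Q.append(onz(c,((285.5+np.argmax(dd[:30])+315.5+np.argmax(dd[30:]))/2,r),zt))
    Q=np.array(Q);byaw=np.arctan(np.polyfit(Q[:,0],Q[:,1],1)[0])
    row=g[18]; x=np.where(row[300:360]>128)[0]+300; gp=onz(c,((x[0]+x[-1])/2,18),60)
    tip=Q[:5].mean(0); f=np.array([np.cos(fyaw),np.sin(fyaw),0]); lat=np.cross([0,0,1],f)
    out.append([fyaw,byaw,(tip-gp)@lat,gp[0],gp[1],tip[1],*tcp])
print(np.round(out,3)); print(np.mean(out,0).round(3),"gapwidth px",x[-1]-x[0])
E
python3 -m crank '[[10,[0,-3,0],[0,0,-0.012]],[10,[0,0,0],[0,0,0]],[10,[0,0,0],[0,0,0]],[10,[0,0,0],[0,0,0]]]'; python3 al.py
```

```text
time_s: 9.03
position: [406.7, -32.6, 180.0]
tool_rot: [3.137, 0.101, -0.004]
force: [0.2, -0.1, -1.5]
gripper_width: 16.8
finger_force: 58.6
[[ 9.20000e-02  7.90000e-02  1.70500e+00  5.39841e+02 -2.22870e+01
  -2.44060e+01  4.06684e+02 -3.26230e+01  1.80012e+02]
 [ 8.70000e-02  7.30000e-02  1.14000e+00  5.39630e+02 -2.21720e+01
  -2.46560e+01  4.06577e+02 -3.25320e+01  1.79847e+02]
 [ 8.30000e-02  7.40000e-02  9.77000e-01  5.39463e+02 -2.21270e+01
  -2.45830e+01  4.06497e+02 -3.24930e+01  1.79718e+02]
 [ 7.90000e-02  7.40000e-02  8.19000e-01  5.39332e+02 -2.20600e+01
  -2.45250e+01  4.06438e+02 -3.24470e+01  1.79612e+02]]
[ 8.50000e-02  7.50000e-02  1.16000e+00  5.39566e+02 -2.21620e+01
 -2.45420e+01  4.06549e+02 -3.25240e+01  1.79797e+02] gapwidth px 29
```

```bash
python3 -m crank '[[10,[0,-0.9,-10],[0,0,0]],[10,[0,0,-15],[0,0,0]],[10,[0,0,-15],[0,0,0]],[10,[10,0.7,0],[0,0,0]],[10,[10,0.7,0],[0,0,0]],[10,[10,0.7,0],[0,0,0]],[10,[5,0.35,0],[0,0,0]],[10,[5,0.35,0],[0,0,0]],[10,[5,0.35,0],[0,0,0]],[10,[5,0.35,0],[0,0,0]],[10,[0,0,0],[0,0,0]]]'; python3 - <<'E'
from h import *
c=cam("wrist"); cv2.imwrite("pics/w5.png",c["img"]); s=robot.get_obs(); print(s["position"],s["force"],s["torque"])
E
```

```text
time_s: 10.15
position: [457.1, -29.9, 139.6]
tool_rot: [3.137, 0.102, -0.004]
force: [-0.0, 0.7, -1.2]
gripper_width: 17.3
finger_force: 58.6
[456.6259633  -29.86774506 139.49190263] [ 0.61507955  0.03476384 -1.17025411] [ 0.001495    0.00754837 -0.07304586]
```

```bash
python3 -m crank '[[10,[5,0.35,0],[0,0,0]],[10,[5,0.35,0],[0,0,0]],[10,[5,0.35,0],[0,0,0]],[10,[5,0.35,0],[0,0,0]],[10,[4,0.3,0],[0,0,0]],[10,[0,0,0],[0,0,0]]]'; python3 -m crank '[[10,[3,0.2,0],[0,0,0]],[10,[2,0.15,0],[0,0,0]],[10,[0,0,0],[0,0,0]]]'
```

```text
time_s: 10.7
position: [481.3, -28.2, 139.7]
tool_rot: [3.137, 0.102, -0.004]
force: [-0.3, -0.3, -1.7]
gripper_width: 16.6
finger_force: 58.6
time_s: 10.95
position: [485.7, -27.8, 139.5]
tool_rot: [3.138, 0.102, -0.005]
force: [-0.5, 0.2, -2.0]
gripper_width: 17.3
finger_force: 58.6
```

```bash
python3 -m crank '[[10,[2,0.1,0],[0,0,0]],[10,[0,0,0],[0,0,0]]]'; python3 -m crank '[[10,[2,0.1,0],[0,0,0]],[10,[0,0,0],[0,0,0]]]'
```

```text
time_s: 11.12
position: [486.8, -27.6, 139.1]
tool_rot: [3.138, 0.102, -0.008]
force: [-1.4, -0.8, -1.2]
gripper_width: 17.3
finger_force: 58.7
time_s: 11.28
position: [487.1, -27.5, 138.6]
tool_rot: [3.138, 0.102, -0.017]
force: [-11.5, -1.1, 4.6]
gripper_width: 17.3
finger_force: 59.6
```

```bash
python3 -m crank '[[10,[1.5,0.1,0],[0,0,0]],[10,[0,0,0],[0,0,0]]]'
```

```text
time_s: 11.45
position: [487.3, -27.0, 138.1]
tool_rot: [3.139, 0.103, -0.022]
force: [-15.9, -1.3, 6.3]
gripper_width: 17.2
finger_force: 59.8
```

```bash
python3 -m crank '[[10,[0,0,0],[0,0,0]],[10,[0,0,0],[0,0,0]],[10,[0,0,0],[0,0,0]],[10,[-4,-0.3,0],[0,0,0]],[10,[-8,-0.5,0],[0,0,0]],[10,[-10,-0.7,0],[0,0,0]],[10,[-10,-0.7,0],[0,0,0]],[10,[-10,-0.7,0],[0,0,0]],[10,[-10,-0.7,0],[0,0,0]],[10,[-10,-0.7,0],[0,0,0]],[10,[-10,-0.7,0],[0,0,0]],[10,[-10,-0.7,20],[0,0,0]],[10,[0,0,30],[0,0,0]],[10,[0,0,30],[0,0,0]],[10,[0,0,30],[0,0,0]],[10,[0,0,0],[0,0,0]]]'
python3 - <<'E'
from h import *
M2=np.column_stack([d,-yh,-n])
todo(F+215*d+54*n,M2); print(F+215*d+54*n,F+(95+75)*d+54*n)
E
```

```text
time_s: 12.78
position: [411.8, -34.3, 256.0]
tool_rot: [3.133, 0.101, 0.014]
force: [0.5, -0.8, -1.5]
gripper_width: 17.3
finger_force: 58.8
shift [147.9 206.3 -45.5] turn [-0.0295 -0.6031 -0.2417] t 12.78 f [ 0.5 -0.8 -1.5] w 17.3 q [-0.38 -0.25  2.09 -0.    1.29  1.13]
[559.71416855 171.91587885 210.55314421] [523.49496147 178.76893898 184.74220457]
```

```bash
python3 -m crank '[[10,[18,26,0],[-0.005,-0.1,-0.04]],[10,[18,26,0],[-0.005,-0.1,-0.04]],[10,[18,26,0],[-0.005,-0.1,-0.04]],[10,[18,26,0],[-0.005,-0.1,-0.04]],[10,[18,26,0],[-0.005,-0.1,-0.04]],[10,[18,26,0],[-0.005,-0.1,-0.04]],[10,[18,25,0],[0,0,0]],[10,[18,25,0],[0,0,0]],[10,[0,0,0],[0,0,0]],[10,[0,0,0],[0,0,0]]]'
python3 - <<'E'
from h import *
M2=np.column_stack([d,-yh,-n])
todo(F+215*d+54*n,M2)
c=cam("wrist"); cv2.imwrite("pics/w6.png",c["img"])
E
```

```text
time_s: 13.62
position: [550.0, 169.2, 248.2]
tool_rot: [2.951, -0.26, 0.878]
force: [-0.2, -0.5, -1.3]
gripper_width: 17.0
finger_force: 59.3
shift [  9.7   2.7 -37.7] turn [-0.0046 -0.0322 -0.011 ] t 13.62 f [-0.2 -0.5 -1.3] w 17.0 q [ 0.16 -0.03  1.99 -0.31  0.65  2.1 ]
```

View pics/w6.png

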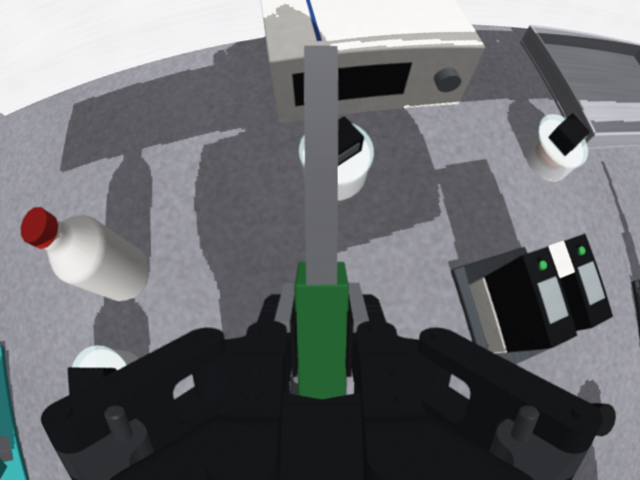

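Wrist view: the paddle sits in the grip as before, tip at (320,46) and handle front at (322,285). Now lowering to the slope line.

```bash
python3 -m crank '[[10,[10,3,-8],[-0.004,-0.032,-0.011]],[10,[0,0,-15],[0,0,0]],[10,[0,0,-14],[0,0,0]],[10,[0,0,0],[0,0,0]],[10,[0,0,0],[0,0,0]],[10,[0,0,0],[0,0,0]]]'
python3 - <<'E'
from h import *
M2=np.column_stack([d,-yh,-n])
todo(F+215*d+54*n+[0,.5,0],M2)
t,s=cam("top"),cam("scene")
cv2.imwrite("pics/ts7.png",np.hstack([cv2.resize(t["img"][195:285,265:325],None,fx=6,fy=6),cv2.resize(s["img"][200:290,290:360],None,fx=6,fy=6)][:2]))
E
```

```text
time_s: 14.17
position: [560.3, 170.6, 213.3]
tool_rot: [2.93, -0.28, 0.928]
force: [0.3, -0.2, -0.9]
gripper_width: 17.6
finger_force: 59.4
shift [-0.6  1.9 -2.7] turn [-0.001   0.0028  0.003 ] t 14.17 f [ 0.3 -0.2 -0.9] w 17.6 q [ 0.17  0.04  2.   -0.4   0.55  2.22]
```

View pics/ts7.png

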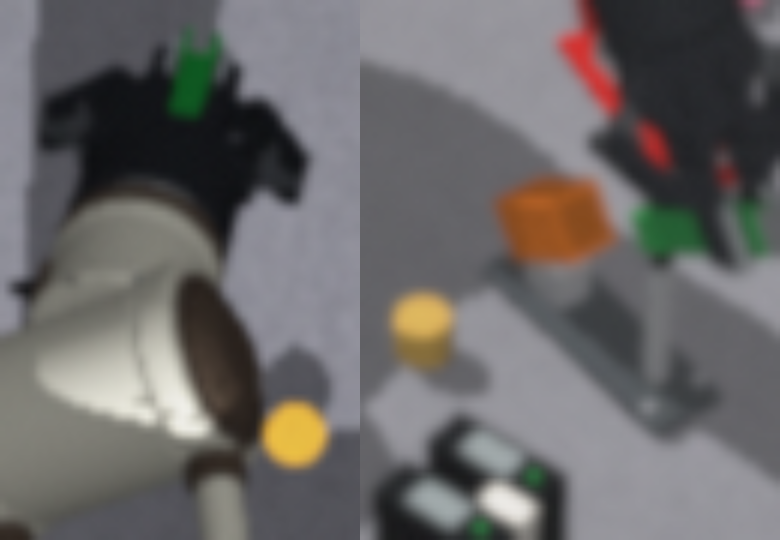

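Scene crop: the green handle end at (665,228) is just above the post, in line with the orange mouth at (590,220). Advancing down the slope.

```bash
python3 -m crank '[[10,[-0.5,1.5,-2.2],[0,0,0]],[10,[-8,1.5,-5.7],[0,0,0]],[10,[-8,1.5,-5.7],[0,0,0]],[10,[-8,1.5,-5.7],[0,0,0]],[10,[-8,1.5,-5.7],[0,0,0]],[10,[-4,0.8,-2.9],[0,0,0]],[10,[0,0,0],[0,0,0]],[10,[0,0,0],[0,0,0]]]'
python3 - <<'E'
from h import *
M2=np.column_stack([d,-yh,-n])
for _ in range(3):
  imaging.camera("top"); todo(F+170*d+54*n+[0,.5,0],M2)
E
```

```text
time_s: 14.93
position: [523.4, 179.6, 184.2]
tool_rot: [2.93, -0.278, 0.926]
force: [1.4, -0.4, -1.7]
gripper_width: 17.1
finger_force: 59.4
shift [-0.4 -0.3  0. ] turn [-0.0009  0.0024  0.0019] t 14.98 f [ 0.  -0.3 -0.9] w 17.1 q [ 0.21  0.01  2.1  -0.48  0.5   2.33]
shift [-0.7 -0.3 -0.3] turn [-0.001   0.0028  0.0021] t 15.03 f [-0.3 -0.3 -2. ] w 17.1 q [ 0.21  0.01  2.1  -0.48  0.5   2.33]
shift [-0.8 -0.2 -0.4] turn [-0.0011  0.0029  0.0023] t 15.08 f [ 0.3  1.5 -1.6] w 17.4 q [ 0.21  0.01  2.1  -0.48  0.5   2.33]
```

Accurate. Now inserting in small steps.

```bash
python3 -m crank '[[10,[-4,0.8,-2.9],[0,0,0]],[10,[-4,0.8,-2.9],[0,0,0]],[10,[-4,0.8,-2.9],[0,0,0]],[10,[-4,0.8,-2.9],[0,0,0]],[10,[0,0,0],[0,0,0]]]'; python3 -m crank '[[10,[-4,0.8,-2.9],[0,0,0]],[10,[-4,0.8,-2.9],[0,0,0]],[10,[0,0,0],[0,0,0]]]'
```

```text
time_s: 15.5
position: [506.4, 182.7, 171.7]
tool_rot: [2.931, -0.278, 0.923]
force: [-1.9, 0.3, -1.4]
gripper_width: 17.2
finger_force: 59.5
time_s: 15.75
position: [498.6, 184.3, 166.1]
tool_rot: [2.931, -0.278, 0.924]
force: [-1.2, 0.4, -1.8]
gripper_width: 17.2
finger_force: 59.5
```

```bash
python3 -m crank '[[10,[-4,0.8,-2.9],[0,0,0]],[10,[-4,0.8,-2.9],[0,0,0]],[10,[-4,0.8,-2.9],[0,0,0]],[10,[-4,0.8,-2.9],[0,0,0]],[10,[0,0,0],[0,0,0]]]'; python3 -m crank '[[10,[-4,0.8,-2.9],[0,0,0]],[10,[-4,0.8,-2.9],[0,0,0]],[10,[-4,0.8,-2.9],[0,0,0]],[10,[-2,0.4,-1.4],[0,0,0]],[10,[0,0,0],[0,0,0]]]'
```

```text
time_s: 16.17
position: [482.5, 187.5, 154.4]
tool_rot: [2.931, -0.278, 0.924]
force: [-2.1, 0.7, -0.0]
gripper_width: 17.2
finger_force: 59.7
time_s: 16.58
position: [468.9, 190.3, 144.6]
tool_rot: [2.931, -0.278, 0.924]
force: [-1.7, 1.6, -0.7]
gripper_width: 17.0
finger_force: 59.7
```

```bash
python3 - <<'E'
from h import *
todo(F+95*d+54*n+[0,.5,0],np.column_stack([d,-yh,-n]))
E
```

```text
shift [-5.7  0.4 -2.9] turn [-0.0007  0.0003  0.0021] t 16.58 f [-1.7  1.6 -0.7] w 17.0 q [ 0.26 -0.01  2.23 -0.62  0.44  2.53]
```

```bash
python3 -m crank '[[10,[-2,0.4,-1.4],[0,0,0]],[10,[-2,0.3,-1.4],[0,0,0]],[10,[0,0,0],[0,0,0]]]'; python3 -m crank '[[10,[-2,0.3,-1.4],[0,0,0]],[10,[0,0,0],[0,0,0]]]'
```

```text
time_s: 16.83
position: [465.7, 191.1, 142.6]
tool_rot: [2.93, -0.278, 0.927]
force: [-1.2, 0.9, 2.7]
gripper_width: 17.2
finger_force: 59.8
time_s: 17.0
position: [463.4, 191.3, 140.9]
tool_rot: [2.93, -0.279, 0.926]
force: [-0.6, 0.7, 1.3]
gripper_width: 16.9
finger_force: 59.8
```

```bash
python3 -m crank '[[10,[-1.6,0.3,-1.2],[0,0,0]],[10,[0,0,0],[0,0,0]]]'; python3 -m crank '[[10,[-1.6,0.3,-1.2],[0,0,0]],[10,[0,0,0],[0,0,0]]]'
```

```text
time_s: 17.17
position: [462.0, 191.6, 139.8]
tool_rot: [2.93, -0.279, 0.926]
force: [0.4, 0.4, 2.0]
gripper_width: 17.2
finger_force: 59.8
time_s: 17.33
position: [461.8, 191.9, 140.0]
tool_rot: [2.929, -0.277, 0.931]
force: [4.7, -1.8, 4.3]
gripper_width: 17.3
finger_force: 59.7
```

```bash
python3 -m crank '[[10,[-1.6,0.3,-1.2],[0,0,0]],[10,[0,0,0],[0,0,0]]]'
```

```text
time_s: 17.5
position: [461.5, 192.2, 140.1]
tool_rot: [2.928, -0.276, 0.935]
force: [7.4, -4.9, 6.1]
gripper_width: 17.5
finger_force: 59.7
```

```bash
python3 -m crank '[[10,[1.2,-0.2,-1.7],[0,0,0]],[10,[0,0,0],[0,0,0]],[40,[0,0,0],[0,0,0]],[40,[0,0,0],[0,0,0]],[40,[0,0,0],[0,0,0]],[40,[0,0,0],[0,0,0]],[40,[0,0,0],[0,0,0]]]'
python3 - <<'E'
from h import *
c=cam("wrist"); cv2.imwrite("pics/w8.png",c["img"]); s=robot.get_obs(); print(s["position"],s["force"])
E
```

```text
time_s: 18.08
position: [459.5, 191.9, 135.1]
tool_rot: [2.93, -0.278, 0.924]
force: [-0.3, -0.4, -0.7]
gripper_width: 40.0
finger_force: 0.0
[459.62821482 191.87571927 135.23722642] [-0.08371645 -0.22435266 -0.04163909]
```

```bash
python3 -m crank '[[40,[-3,0.5,4],[0,0,0]],[40,[-6,1.1,8],[0,0,0]],[40,[-6,1.1,8],[0,0,0]],[40,[-8.4,1.6,12.3],[0,0,0]],[40,[-8.4,1.6,12.3],[0,0,0]],[40,[-8.4,1.6,12.3],[0,0,0]],[40,[-8.4,1.6,12.3],[0,0,0]],[40,[-8.4,1.6,12.3],[0,0,0]],[40,[-8.4,1.6,12.3],[0,0,0]],[40,[-8.4,1.6,12.3],[0,0,0]],[40,[0,0,12],[0,0.1,0]],[40,[0,0,12],[0,0.1,0]],[40,[0,0,12],[0,0.1,0]],[40,[0,0,12],[0,0.1,0]],[40,[0,0,0],[0,0.1,0]],[40,[0,0,0],[0,0.1,0]],[40,[0,0,0],[0,0,0]]]'
python3 - <<'E'
from h import *
c=cam("wrist"); cv2.imwrite("pics/w9.png",c["img"])
for s in(60,115,190): print(s,proj(c,F+s*d).round(0))
E
```

```text
time_s: 19.55
position: [387.7, 205.7, 290.4]
tool_rot: [3.026, -0.238, 0.015]
force: [-0.5, 0.1, 0.7]
gripper_width: 40.1
finger_force: 0.0
60 [298. 132.]
115 [302.  65.]
190 [310. -43.]
```

View pics/w9.png

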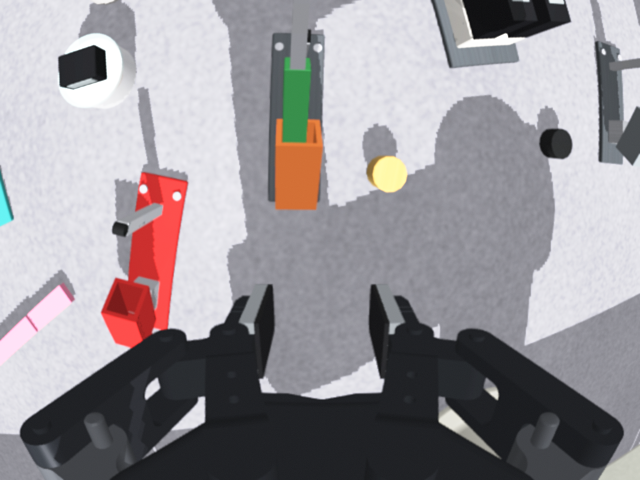

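The paddle stands in the orange holder handle-down: green at (297,100), blade up at (300,40), pocket at (298,165). The handle/blade boundary tells how deep it sits, so I'll check that.

```bash
python3 - <<'E'
from h import *
c=cam("wrist")
m,_,_=mask(c["img"],*GREEN); col=np.where(m[:,297])[0]; print("green rows",col.min(),col.max())
p=onplane(c,(297,col.min()-.5),F+9*n,n); print("s of boundary",(p-F)@d,"lat",(p-F)@yh)
for u,v in((298,120),(298,209)):
  p=onplane(c,(u,v),F+19*n,n); print("pocket edge s",(p-F)@d)
p=onplane(c,(297,col.max()+.5),F+9*n,n);print("green enters",(p-F)@d)
E
```

```text
green rows 70 141
s of boundary 115.31526751260417 lat 3.6163161360234004
pocket edge s 81.90793971459641
pocket edge s -2.670934596538419
green enters 57.44542473517494
```

The boundary is at s = 115 mm, so the handle end is on the pocket bottom. Handing in.

```bash
python3 -c "
from bench import robot
print(robot.job_done())"
```

```text
the job is handed in; nothing more can be done
None
```

The paddle was pulled out, its blade pushed home against the fork's back wall (about 16 N contact), and it now stands handle-down on the bottom of the orange holder with the blade up; I handed the job in at about 20 s, and no verdict came back.

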